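# Open the fume filter unit and show its filter plate to the inspection camera

### The arm

A 6-joint arm with a two-finger parallel gripper is mounted at the origin on the work surface. World frame = base frame: x ahead of the robot, y to its left, z up, the work surface at z = 0. Lengths are in mm, angles in rad, forces in N, time in s.
With the tool pointing down it reaches from about 275 to 725 mm from the base axis. Payload 15.9 kg.
Tool frame: the origin (TCP) lies at the very end of the fingers, on their centre line; the grasp point (between the pads) lies manip.tcp_to_grasp behind it (manip.tcp_to_grasp is the distance from the TCP to the grasp point, in mm); z points along the fingers, y is the direction in which the jaws open and shut (so a half turn about z gives the same grasp; the last joint's range is limited). The gripper opens to 85 mm and grips with 20 to 120 N. Pads are 22 mm wide; open, the fingers measure 114 mm over their backs; the gripper's body (76 mm by 85 mm) begins 54 mm behind the grasp point. The pads swing forward as they close: fully open they stand 13 mm farther back than shut.
Start: joints at [1.257, 0.213, -0.034, 1.323, 0, 1.571], TCP at [154.331, 475.57, 231.306] pointing down, gripper open.
Joint ranges: [-2.98, 2.98], [-0.74, 1.72], [-1.14, 1.35], [-2.1, 2.04], [-1.57, 1.44], [-3.14, 3.14]. Speed limits (rad/s): [1.89, 1.89, 2.39, 2.57, 3.14, 3.14].

### API

Orientations are given as a unit quaternion [w, x, y, z].
In Python, from cell import manip gives the robot as it stands. The module is installed in compiled form; this text tells all that it offers. Calls block until the motion is done:
- manip.movep(position, orientation): joint-space move of the TCP to a pose.
- manip.move_straight(position, attitude=None, v=150, max_force=None): straight line of the TCP; attitude=None keeps the orientation; v is the mean speed in mm/s. With max_force (N) it stops when the force on the tool has changed by that much, and returns True; else False.
- manip.move_j(angles): joint-space move.
- manip.gripper_open() and manip.grasp(force=None): open the fingers fully, or close them until they stop; force is the grip in N (None keeps the last).
- manip.pause(seconds).
- manip.ik(position, orientation): joint angles nearest the present ones, or None.
- manip.get_obs(): the state.
- manip.read_camera(name): name is "scene" or "side" or "wrist"; returns (picture, depth): 400x640x3 uint8, red, green, blue; 400x640 float32, mm along the optical axis (not along the pixel's ray), 0 where there is no reading.
- manip.calibration(name): a dict with "fx", "fy", "cx", "cy" (pixels), "R" (3x3) and "t" (3): a world point X has camera coordinates R X + t; the wrist camera has in their place "mount" (4x4, takes a point from camera to tool coordinates, whose origin is the TCP and whose axes are the flange's). Camera axes: x right, y down, z forward; pixel columns grow to the right and rows downward; lengths in mm; the calibration is good to about 2 mm. A picture is of the moment at which its call begins: read the wrist's pose just before it. calibration takes no time and is no camera call.
A pose or a line that the arm cannot do raises manip.Unreachable and nothing moves.
- manip.finish_job(): hands the job in, once; it reports no verdict.
The state is a dict: "time": time; "q": joint angles; "qvel": joint speeds; "joint_torque": joint torques, N m; "eef_pos": TCP position; "ee_rot": TCP orientation; "wrist_force": force on the tool from outside, world axes, zero at the start; "moment": the same for the moment, N m; "opening": opening from 0.0 (shut) to 1.0 (fully open).
Only numpy, scipy, OpenCV 4.12 (cv2) and the standard library are available. Lean on these libraries where they do the work, as an engineer would, in place of code of your own. Each camera call takes 0.05 s, during which the arm holds its last target. There are 200 camera calls.

### The job

Check the filter of the bench fume extractor: push the blade of the square-handled screwdriver down through the small release hole in the unit's front deck until the flap springs ajar, then hang the screwdriver back in the rack. Swing the flap right up so that it stands open by itself, draw the filter plate (the one with the pull tab) up out of its slot and finish while holding it still in the gripper, upright and square to the inspection camera's lens, with its mesh centred on the lens axis 10 cm in front of the lens and clear of everything else. Leave the flap open, the plain baffle plate in its slot, and the other tools and things on the bench where they are.

Things in the scene. Friction and masses are not known exactly. Their poses are not given: they have to be found in the camera images.
- unit: Fume extractor, fixed grey box 196 x 196 x 110 mm high; origin: centre of its underside, x front to rear, z up. Front deck (top, z = 110): x -98 to -48 mm; behind it the flap over the opening (x -48 to 88, y +-92). Two plate slots at x = 20, y = -30 and +30; plates stand on the floor (z = 6), faces to +-y, in guide channels up to z = 68, 1.5 mm play. Beside the filter 50 mm are free on both sides.
- release_hole (a point): Centre of the mouth of the round release hole, 10 mm wide with a 2.5 mm countersink, in the top face of the front deck (at x = -70, y = 0, z = 110 mm of the unit); the deck is 8 mm thick. 30 mm below the mouth lies the pad of the sprung latch.
- latch (a joint): Hidden sprung latch, rad: 0 at rest (flap locked), at most 0.36; springs back by itself. Its pad is met 30 mm below the hole's mouth and goes down 8 mm from there to its stop; that takes 5 to 8 N. After about 3 mm (0.15 rad) the flap is let go and springs ajar.
- flap (a joint): Angle of the flap, rad: 0 shut and locked, about 0.14 when it has sprung ajar, 1.57 upright, 1.8 at its stop. Its stiff hinge keeps it wherever it is left; moving it takes 1 to 2 N at the fin. While locked it cannot be lifted.
- flap_hinge (a point): Point on the flap's hinge line, which runs parallel to the unit's y axis at x = 88, z = 105.5 mm of the unit (y = 0). The flap is an aluminium sheet 132 x 184 x 5 mm that reaches from here to the front and opens upwards and to the rear; upright, its edge is at z = 240 mm. Once it is released a sprung pin, 8 mm thick, stands up to z = 122 mm in the opening at x = -36, y = 26 mm of the unit.
- flap_fin (a point): Centre of the black thumb fin on the flap's outer face near its free (front) edge, 122 mm from the hinge line, 18.5 mm above its plane. Fin: 8 mm thick (unit's y), 20 mm long (x), standing 26 mm above the flap. It can be pinched across its thickness from above and turns between the pads as the flap rises.
- filter: Filter plate: aluminium frame 82 (x) x 8 (y) x 70 mm (z) round a wire mesh, with a pull tab 30 x 8 x 24 mm (z) in the middle of its upper edge: 94 mm high over all, about 120 g. Origin: centre of its lower edge, z up, y normal to the mesh. It starts in either slot, hidden by the flap, axes parallel to the unit's; tab top at z = 100 mm.
- filter_tab (a point): Grip point in the pull tab, 84 mm above the filter's lower edge.
- filter_centre (a point): Centre of the filter's mesh, 35 mm above its lower edge.
- baffle: Plain perforated aluminium baffle plate 82 x 8 x 64 mm without a tab, in the other slot, loose; origin at the centre of its lower edge. It stays there.
- rack: Screwdriver rack, fixed: a top plate 160 (x) x 60 (y) mm, upper face at z = 90 mm, with three round holes 15 mm wide at x = -48, 0 and +48 mm, y = 0; origin at the centre of its underside. It stands to the left or the right of the unit.
- driver: Square-handled screwdriver, 150 mm, about 80 g: round blade 6 mm thick, 80 mm long, small point; square handle 24 x 24 x 70 mm. Origin: tip of the blade, z towards the handle, x and y normal to the handle's flats. Hangs upright in any of the rack's three holes, handle shoulder on the plate, tip 10 mm above the bench, axes parallel to the rack's.
- driver_handle (a point): Grip point in the handle of that screwdriver, 125 mm above the tip (25 mm below the handle's top).
- nutdriver1: Nut driver with a round handle 32 mm and a thick shank 12 mm, 160 mm high over all, hanging in another hole of the rack; origin at its tip. Leave it.
- nutdriver2: A second such nut driver in the remaining hole. Leave it.
- camera: Inspection camera on a stand, fixed: base 120 x 100 mm, camera body with lens and ring light (68 mm wide) at 170 mm height, highest point 212 mm; it looks along its own -x. Origin at the centre of its underside. It stands on the other side of the unit from the rack.
- camera_lens (a point): Centre of the lens's front glass, 170 mm above the bench.
- camera_focus (a point): The point on the lens axis 100 mm in front of the lens, 170 mm above the bench.
- multimeter: Bystander: handheld multimeter lying on the right of the bench, 158 x 84 x 31 mm; origin at the centre of its underside.
- psu_module: Bystander: perforated power module 98 x 82 x 37 mm behind the unit; origin at the centre of its underside.
- spool: Bystander: solder spool 54 mm across, 50 mm high; origin at the centre of its underside.
- flux_jar: Bystander: jar 48 mm across, 60 mm high; origin at the centre of its underside.
- relay_box: Bystander: white relay box 60 x 40 x 24 mm; origin at the centre of its underside.
- loose_driver: Bystander: screwdriver lying on the bench to the left.

How it is judged (in metres and radians):
On the way, in this order (a step that is already met when the one before it is completed fails the run):
1. the screwdriver's blade is through the release hole and the flap has sprung ajar (horizontal distance between driver and release_hole below 0.008 m and z of driver in the frame of unit below 0.1 m and value of joint flap above 0.06 rad).
2. the screwdriver hangs in a hole of the rack again, released (x of driver in the frame of rack between -0.058 and 0.058 m and y of driver in the frame of rack between -0.01 and 0.01 m and z of driver in the frame of rack between 0.004 and 0.016 m and angle between driver's own z axis and vertical below 0.15 rad and contact force between driver and the fingers below 0.1 N and linear speed of driver below 0.02 m/s), for 0.2 s.
3. the flap is swung up and stands open (value of joint flap above 1.35 rad), for 0.2 s.
4. the filter plate is drawn up out of its slot into the gripper (z of filter in the frame of unit above 0.075 m and contact force between filter and the fingers above 1 N), for 0.1 s.
At the end, for the whole second after the job is handed in: Gripper alone holds the filter still: mesh within 30 mm of the point 100 mm before the lens, square to 15 deg, upright to 11 deg; flap open (> 1.35 rad); screwdriver hangs upright in a rack hole, released; baffle in its slot; nut drivers within 15 mm, bystanders within 30 mm of their starts (all of step 2 and distance between filter_centre and camera_focus below 0.03 m and angle between the y axis of filter and the x axis of camera, either way round below 0.26 rad and angle between filter's own z axis and vertical below 0.2 rad and contact force between filter and the fingers above 1 N and contact force between filter and unit below 0.1 N and contact force between filter and camera below 0.1 N and linear speed of filter below 0.02 m/s and angular speed of filter below 0.2 rad/s and value of joint flap above 1.35 rad and z of baffle in the frame of unit below 0.015 m and distance of each of multimeter, psu_module, spool, flux_jar, relay_box, loose_driver from where it was at the start of the episode below 0.03 m and distance of each of nutdriver1, nutdriver2 from where it was at the start of the episode below 0.015 m); the arm keeps its last pose, push and grip.
It fails at once if the baffle plate drawn from its slot (z of baffle in the frame of unit above 0.04 m).
It fails at once if a bystander knocked about (distance of any of multimeter, psu_module, spool, flux_jar, relay_box, loose_driver from where it was at the start of the episode above 0.05 m or distance of any of nutdriver1, nutdriver2 from where it was at the start of the episode above 0.04 m).
It also fails if it takes over 72 s, if anything falls off the work surface, if the arm or the gripper's body presses on something with over 40 N, if the wrist force passes 120 N, or if a joint passes its speed limit or range.

## Working session

There is one attempt and no reset: what is moved stays moved. The work goes in short steps, each a Python script; the robot and the scene stay as the last script left them, time stands still between calls to the robot, and variables do not carry over. Pictures are saved under pics/ and viewed, about 8 in all and at most 12, crops included, and the job is handed in when it is done.

```bash
mkdir -p pics; ls; python3 - <<'E'
from cell import manip
import cv2,numpy as np
np.set_printoptions(suppress=True,precision=3)
o=manip.get_obs();print(o['time'],o['eef_pos'],o['ee_rot'],manip.tcp_to_grasp,o['opening'])
for n in("scene","side","wrist"):
    p,d=manip.read_camera(n);np.savez(f'pics/{n}0.npz',p=p,d=d);cv2.imwrite(f'pics/{n}0.png',p[:,:,::-1])
    print(n,manip.calibration(n))
E
```

```text
pics
0.0 [154.225 475.249 230.818] [-0.     0.156  0.988 -0.001] 18.700000000000003 1.0008461824251031
scene {'fx': 490.8571483421549, 'fy': 490.8571483421549, 'cx': 326.67319397484795, 'cy': 204.6126957624828, 'R': array([[-0.298,  0.955,  0.009],
       [ 0.825,  0.262, -0.501],
       [-0.481, -0.142, -0.865]]), 't': array([ 165.171, -436.424, 1699.133])}
side {'fx': 488.16266112770813, 'fy': 488.16266112770813, 'cx': 318.4734987073768, 'cy': 202.10171511617747, 'R': array([[ 0.711, -0.703, -0.006],
       [-0.498, -0.497, -0.711],
       [ 0.497,  0.508, -0.704]]), 't': array([-403.952,  394.667, 1217.571])}
wrist {'fx': 332.6190560402676, 'fy': 332.6190560402676, 'cx': 319.2944971237666, 'cy': 209.88129669458885, 'mount': array([[   0.001,   -0.956,   -0.293,   74.704],
       [   1.   ,    0.001,   -0.   ,   -1.011],
       [   0.001,   -0.293,    0.956, -141.557],
       [   0.   ,    0.   ,    0.   ,    1.   ]])}
```

View pics/scene0.png

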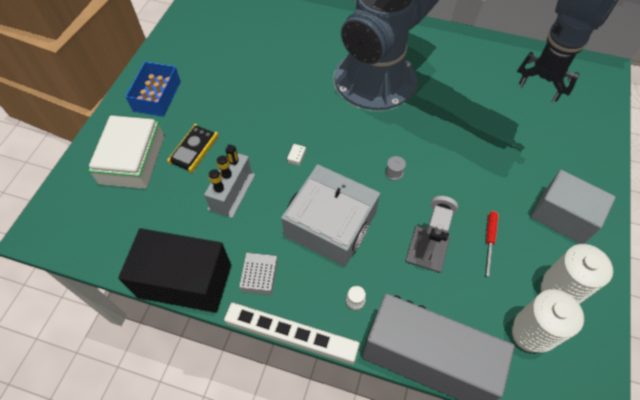

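View pics/side0.png

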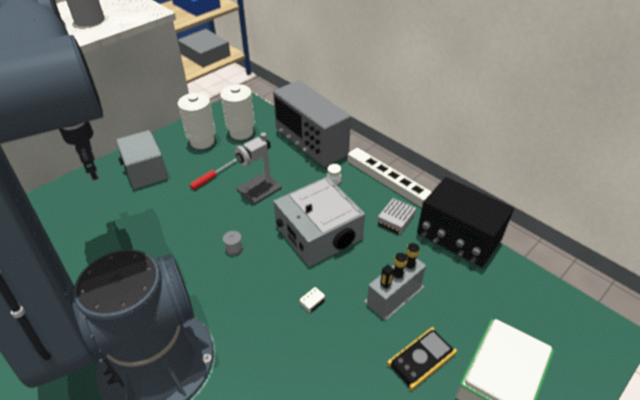

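Scene view: unit at (332,213), rack at (230,182) on the right of the bench (−y), with the square black driver at its robot-side end (232,155). The camera stand is at (435,235) on the left. Next I'll measure from the depth clouds.

```bash
cat > h.py <<'E'
from cell import manip
import numpy as np, cv2
np.set_printoptions(suppress=True,precision=2)
from scipy.spatial.transform import Rotation as Ro
def quat(R):
    q=Ro.from_matrix(R).as_quat();return np.r_[q[3],q[:3]]
def rot(q): return Ro.from_quat(np.r_[q[1:],q[0]]).as_matrix()
def down(a):  # tool down, jaw axis y along world angle a
    y=np.array([np.cos(a),np.sin(a),0]);z=np.array([0,0,-1.]);return quat(np.c_[np.cross(y,z),y,z])
def campose(n,obs=None):
    c=manip.calibration(n)
    if n!='wrist': return c,c['R'].T,-c['R'].T@c['t']
    T=np.eye(4);T[:3,:3]=rot(obs['ee_rot']);T[:3,3]=obs['eef_pos'];M=T@c['mount'];return c,M[:3,:3],M[:3,3]
def cloud(n,d,obs=None):
    c,R,o=campose(n,obs);v,u=np.mgrid[:d.shape[0],:d.shape[1]]
    P=np.stack([(u-c['cx'])/c['fx']*d,(v-c['cy'])/c['fy']*d,d],-1)@R.T+o
    P[d==0]=np.nan;return P
def ray(n,u,v,z,obs=None):
    c,R,o=campose(n,obs);r=R@np.array([(u-c['cx'])/c['fx'],(v-c['cy'])/c['fy'],1]);return o+r*(z-o[2])/r[2]
def proj(n,X,obs=None):
    c,R,o=campose(n,obs);p=R.T@(np.asarray(X)-o);return c['fx']*p[0]/p[2]+c['cx'],c['fy']*p[1]/p[2]+c['cy']
E
python3 - <<'E'
from h import *
S=dict(scene=dict(unit=(270,160,390,265),rack=(200,140,260,220),cam=(405,190,465,275)),side=dict(unit=(265,170,370,270),rack=(360,235,435,320),cam=(230,130,285,205)))
for n in S:
    f=np.load(f'pics/{n}0.npz');P=cloud(n,f['d']);rgb=f['p']
    for k,(a,b,c,d) in S[n].items():
        Q=P[b:d,a:c].reshape(-1,3)
        for lo,hi in dict(unit=[(104,118)],rack=[(84,96),(125,175)],cam=[(5,25),(130,225)])[k]:
            m=(Q[:,2]>lo)&(Q[:,2]<hi);q=Q[m]
            r=cv2.minAreaRect(q[:,:2].astype(np.float32));print(n,k,lo,m.sum(),r,np.median(q[:,2]))
    # handles: clusters above the rack
    a,b,c,d=S[n]['rack'];Z=P[b:d,a:c]
    M=((Z[...,2]>125)&(Z[...,2]<185)).astype(np.uint8)
    N,L,st,ce=cv2.connectedComponentsWithStats(M)
    for i in range(1,N):
        if st[i,4]>8: q=Z[L==i];t=q[q[:,2]>np.nanmax(q[:,2])-8];print(n,'handle',ce[i]+[a,b],st[i,4],t.mean(0),q.max(0))
im=np.hstack([cv2.resize(np.load('pics/scene0.npz')['p'][130:280,190:470],(800,428),interpolation=cv2.INTER_CUBIC)])
cv2.imwrite('pics/c1.png',im[:,:,::-1])
E
```

```text
scene unit 104 4639 ((589.69384765625, 21.095108032226562), (198.700439453125, 200.42054748535156), 78.59795379638672) 111.11826442772531
scene rack 84 586 ((575.3119506835938, -291.2181701660156), (61.727718353271484, 162.00466918945312), 86.87268829345703) 89.92598811658695
scene rack 125 482 ((577.7691650390625, -291.0308837890625), (33.720909118652344, 124.30595397949219), 85.96582794189453) 159.54128535131167
scene cam 5 1236 ((520.1307983398438, 314.523193359375), (274.1144104003906, 174.7838897705078), 12.679021835327148) 12.161028349455933
scene cam 130 974 ((586.09423828125, 304.3620300292969), (67.39862060546875, 109.27871704101562), 89.47293090820312) 191.49243247144852
scene handle [226.07 157.67] 304 [ 576.17 -290.37  168.65] [ 592.71 -274.15  172.87]
scene handle [214.66 176.7 ] 178 [ 624.01 -292.3   169.1 ] [ 639.63 -277.62  173.82]
side unit 104 3084 ((586.9375, 20.342483520507812), (202.11553955078125, 198.5396270751953), 78.51762390136719) 108.77209409216732
side rack 84 631 ((572.6375122070312, -292.93023681640625), (62.87290954589844, 162.32839965820312), 87.25955963134766) 88.13680062233152
side rack 125 542 ((571.9030151367188, -293.3959655761719), (33.10643005371094, 123.75023651123047), 84.87236785888672) 157.17713247761742
side cam 5 849 ((662.8937377929688, 398.0987548828125), (415.1679992675781, 204.4647979736328), 52.871673583984375) 9.528380746178527
side cam 130 692 ((576.331787109375, 306.686279296875), (117.58491516113281, 71.19239044189453), 6.154679775238037) 182.9325289755406
side handle [405.94 256.32] 385 [ 592.9  -295.6   167.25] [ 633.26 -277.14  171.97]
side handle [387.   272.83] 157 [ 522.87 -292.48  158.19] [ 536.37 -279.69  162.63]
```

View pics/c1.png

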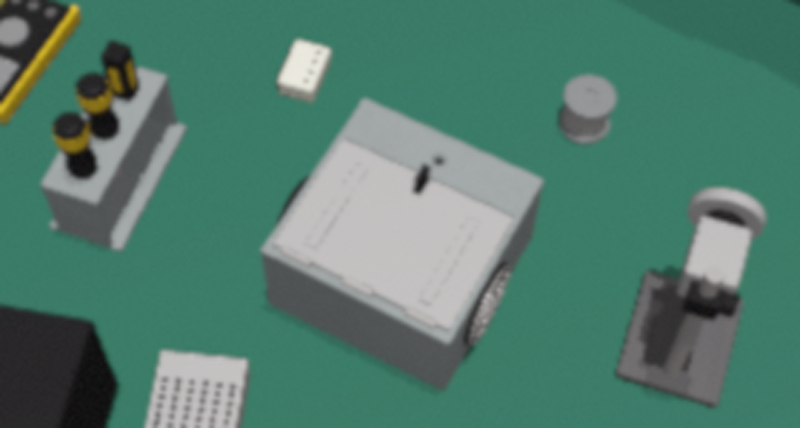

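Unit at about (588, 21), yaw −11.4°; rack at about (574, −292), yaw −3°; the driver is in the hole nearest the robot. I'll now look at the unit from above on the way, then at the rack.

```bash
python3 - <<'E'
from h import *
print(ray('scene',343.3,186,110)) # hole from the scene picture
for n,p,a in(('w_unit',[530,30,330],78.5),('w_rack',[526,-290,270],87)):
    manip.movep(p,down(np.radians(a)));o=manip.get_obs();p,d=manip.read_camera('wrist')
    np.savez(f'pics/{n}.npz',p=p,d=d,pos=o['eef_pos'],rot=o['ee_rot']);print(n,o['time'],o['eef_pos'],o['q'])
    cv2.imwrite(f'pics/{n}.png',p[:,:,::-1])
a,b=[cv2.imread(f'pics/{n}.png') for n in('w_unit','w_rack')]
cv2.imwrite('pics/c2.png',cv2.resize(np.vstack([a,b]),(480,600)))
E
```

```text
[522.52  36.63 110.  ]
w_unit 2.2667 [529.88  30.76 329.88] [0.06 0.29 0.32 1.6  0.   0.26]
w_rack 3.55 [ 526.45 -289.    270.34] [-0.5   0.43  0.37  1.51  0.   -0.45]
```

View pics/c2.png

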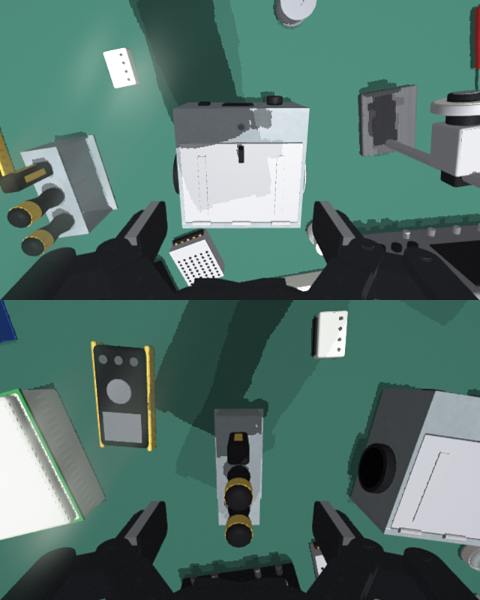

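Top half: the hole is near full-size pixel (321,169), with the fin behind it at (321,204). Bottom half: the square driver is at about (316,190) full-size, with the two nut drivers behind it. I'll refine with the depth data and colours.

```bash
python3 - <<'E'
from h import *
def ld(n):
    f=np.load(f'pics/{n}.npz');o=dict(eef_pos=f['pos'],ee_rot=f['rot']);return f['p'],f['d'],o
p,d,o=ld('w_unit');P=cloud('wrist',d,o)
m=(P[...,2]>104)&(P[...,2]<116)&(P[...,0]>470)&(P[...,0]<710)&(abs(P[...,1]-20)<125);m[330:]=0
q=P[m];print('unit',cv2.minAreaRect(q[:,:2].astype(np.float32)),np.median(q[:,2]))
g=cv2.cvtColor(p,cv2.COLOR_RGB2GRAY).astype(float);w=g[158:180,308:334];print(w[::2,::2].astype(int))
k=np.clip(np.median(w)-25-w,0,None);v,u=np.mgrid[158:180,308:334];uv=(u*k).sum()/k.sum(),(v*k).sum()/k.sum();print(uv,'hole',ray('wrist',*uv,110,o))
# camera
m=(P[...,2]>135)&(P[...,2]<230)&(P[...,1]>200)&(P[...,1]<360)
q=P[m];print('cam',len(q),cv2.minAreaRect(q[:,:2].astype(np.float32)),q.min(0),q.max(0))
m=(P[...,2]>150)&(P[...,2]<230)&(P[...,1]>200)&(P[...,0]<545);q=P[m];print('lens ring',len(q),q.min(0),q.max(0),cv2.minAreaRect(q[:,:2].astype(np.float32)))
m=(P[...,2]>3)&(P[...,2]<40)&(P[...,1]>180)&(P[...,1]<380)&(P[...,0]>530)&(P[...,0]<720)&(p[...,1].astype(int)-p[...,0]<20);m[:,612:]=0;q=P[m];print('base',len(q),cv2.minAreaRect(q[:,:2].astype(np.float32)))
p,d,o=ld('w_rack');P=cloud('wrist',d,o)
for lo,hi,nm in((85,95,'plate'),(154,166,'driver'),(167,177,'nuts')):
    m=(P[...,2]>lo)&(P[...,2]<hi)&(abs(P[...,0]-575)<95)&(abs(P[...,1]+291)<45);q=P[m]
    if nm=='driver': q=q[q[:,0]<548]
    print(nm,len(q),cv2.minAreaRect(q[:,:2].astype(np.float32)),q.min(0),q.max(0))
    if nm=='driver': print(np.histogram(q[:,2],8))
E
```

```text
unit ((588.938232421875, 20.271080017089844), (196.54832458496094, 197.17445373535156), 78.85919952392578) 109.56955118224897
[[102 102  99 100 100  98  98  99  99 100 101 100  97]
 [102 100 101 102  99  96  98  99  99 101  99  98 167]
 [102  99 100  99 100 100  98  99  99  99  99  96 132]
 [ 99 100 100 100  98  96  92  90  97 102 100 100 132]
 [100  99  97  98  94  81  68  64  81  95  99 100 113]
 [ 99  99  99  99  90  59  60  62  60  94  98 100  98]
 [ 99  99 101 100  90  61  64  61  60  92  96  99 130]
 [100 100 100 100  97  83  62  63  78  96  96  95 130]
 [ 98 102 102 100  98  98  95  93  95  91 168 175 195]
 [ 99 100 101  99 100  98  99  96 167 167 197 192 192]
 [100 100  99 100 100  97 101 128 194 194 190 189 191]]
(np.float64(321.0257352941176), np.float64(169.14154411764707)) hole [519.08  33.78 110.  ]
cam 8102 ((674.8687744140625, 312.1405944824219), (314.3858947753906, 51.58219909667969), 8.48969554901123) [519.22 268.68 135.03] [830.68 359.97 207.33]
lens ring 1842 [519.22 268.68 150.06] [545.   315.19 201.89] ((532.2552490234375, 291.7723083496094), (45.8399658203125, 25.914594650268555), 87.63722229003906)
base 5540 ((584.7636108398438, 301.1333312988281), (100.33922576904297, 112.5247802734375), 87.96498107910156)
plate 4761 ((573.9116821289062, -293.5339050292969), (60.217041015625, 160.9275360107422), 87.38046264648438) [ 492.31 -326.48   86.3 ] [ 655.27 -260.68   94.62]
driver 830 ((525.6199951171875, -291.5331726074219), (23.548185348510742, 24.157224655151367), 87.8035659790039) [ 513.51 -303.57  154.08] [ 537.39 -279.46  160.63]
(array([ 24,  31,  41,  70, 171, 268, 180,  45]), array([154.08, 154.9 , 155.72, 156.54, 157.36, 158.18, 159.  , 159.81,
       160.63]))
nuts 1121 ((597.18212890625, -294.94500732421875), (25.57772445678711, 73.32688903808594), 87.7632827758789) [ 560.33 -308.64  167.  ] [ 633.81 -281.17  170.91]
```

```bash
python3 - <<'E'
from h import *
A=down(np.radians(87.5))
manip.movep([525.8,-291.5,180],A)
manip.move_straight([525.8,-291.5,116.3],v=120)
manip.grasp(60);o=manip.get_obs();print(o['opening'],o['eef_pos'],o['wrist_force'])
manip.move_straight([525.8,-291.5,290],v=200)
H=np.array([519.6,33.8])
B=down(np.radians(78.8))
manip.move_straight([*H,290],B,v=250)
manip.move_straight([*H,110+12+125-18.7],v=100)  # tip 12 mm above the mouth
manip.pause(.3)
o=manip.get_obs();print(o['time'],o['eef_pos'],o['wrist_force'])
X=[*H,122]
out=[]
for n in('wrist','side','scene'):
    p,d=manip.read_camera(n);np.savez(f'pics/{n}1.npz',p=p,d=d,pos=o['eef_pos'],rot=o['ee_rot'])
    u,v=map(int,proj(n,X,o));print(n,u,v)
    h=60 if n=='wrist' else 30
    c=p[max(0,v-h):v+h,u-h:u+h];out.append(cv2.resize(c,(266,int(266*c.shape[0]/c.shape[1])))[:266])
cv2.imwrite('pics/c3.png',np.hstack([cv2.copyMakeBorder(c,0,266-c.shape[0],0,0,0) for c in out])[:,:,::-1])
E
```

```text
0.27792664636976366 [ 525.88 -291.58  116.51] [-1.7   1.84  3.86]
8.85 [519.81  33.82 228.64] [-0.3  -0.1  -1.02]
wrist 320 208
side 298 213
scene 342 182
```

View pics/c3.png

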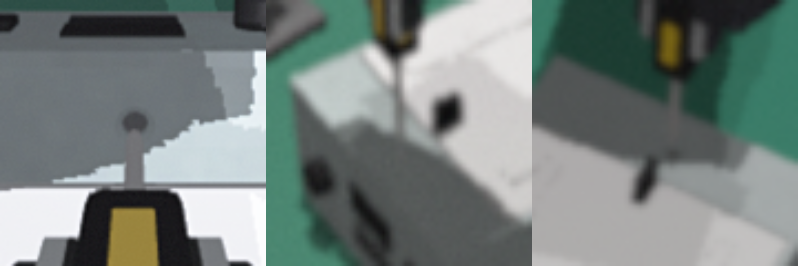

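The wrist crop shows the blade tip at about (320.4, 207) and the hole at (320.9, 203). That matches the prediction, so I'll compute the small correction and push.

```bash
python3 - <<'E'
from h import *
o=manip.get_obs()
hole=ray('wrist',320.9,203,110,o);tip=ray('wrist',320.4,207.3,122,o)
dx=(hole-tip)[:2];print(hole,tip,dx,proj('wrist',[519.6,33.8,110],o))
if np.linalg.norm(dx)>3: raise SystemExit
H=o['eef_pos'][:2]+0.5*dx
z0=125-18.7
r=manip.move_straight([*H,z0+110-10],v=40,max_force=12);o=manip.get_obs();print(r,o['eef_pos'],o['wrist_force'])
if r: raise SystemExit
r=manip.move_straight([*H,z0+110-35.5],v=40,max_force=25);o=manip.get_obs();print(r,o['eef_pos'],o['wrist_force'])
p,d=manip.read_camera('scene');P=cloud('scene',d)[150:270,260:400].reshape(-1,3)
m=(abs(P[:,0]-588)<130)&(abs(P[:,1]-20)<110)&(P[:,2]>112)&(P[:,2]<140);c,s=np.cos(np.radians(11.14)),np.sin(np.radians(11.14))
ux=(P[:,0]-588.94)*c-(P[:,1]-20.27)*s
for a in range(-40,90,20):
    k=(ux>a)&(ux<a+20)&(abs(P[:,1]-10)<80);print(a,np.nanmedian(P[k,2]))
E
```

```text
[518.58  34.27 110.  ] [518.57  33.83 122.  ] [0.01 0.44] (np.float64(320.568449587175), np.float64(204.29079747292005))
False [519.66  34.05 206.36] [ 0.4   0.03 -0.69]
True [519.67  34.34 182.88] [0.63 0.49 5.98]
-40 112.65872750868118
-20 111.80997815960927
0 111.92252473933206
20 111.83633777072191
40 111.99191182866957
60 111.42902764283417
80 81.40669105297025
```

```bash
cat >> h.py <<'E'
def flap_prof():
    p,d=manip.read_camera('scene');P=cloud('scene',d)[120:270,260:400].reshape(-1,3)
    c,s=np.cos(np.radians(11.14)),np.sin(np.radians(11.14));X=P[:,0]-588.94;Y=P[:,1]-20.27
    ux=X*c-Y*s;uy=X*s+Y*c
    return [round(float(np.nanmedian(P[(ux>a)&(ux<a+20)&(abs(uy)<85)&(abs(uy)>15),2])),1) for a in range(-60,90,20)]
E
python3 - <<'E'
from h import *
o=manip.get_obs();print(o['time'],o['eef_pos'],o['wrist_force'],flap_prof())
for z in (181,179.5,178,176.5):
    r=manip.move_straight([519.6,34.1,z],v=15,max_force=20);o=manip.get_obs();print(r,o['eef_pos'],o['wrist_force'],flap_prof())
    if r:break
E
```

```text
10.325 [519.65  34.37 182.89] [0.65 0.91 5.58] [260.7, 115.0, 112.2, 112.3, 112.0, 111.5, 111.5, 81.3]
True [520.64  34.33 182.21] [ 0.27 -0.29  5.36] [276.1, 131.9, 126.0, 123.5, 120.3, 117.2, 114.0, 81.3]
```

The flap is ajar (front now 17 mm higher). I'll withdraw and hang the driver back.

```bash
python3 - <<'E'
from h import *
A=down(np.radians(87.5))
manip.move_straight([519.7,34.1,300],v=150)
o=manip.get_obs();print(o['time'],o['wrist_force'],flap_prof())
manip.move_straight([525.8,-291.5,300],A,v=250)
manip.move_straight([525.8,-291.5,200],v=200)
manip.pause(.1)
p,d=manip.read_camera('side');u,v=map(int,proj('side',[525.8,-291.5,94]));c1=p[v-45:v+30,u-40:u+40]
o=manip.get_obs();p,d=manip.read_camera('wrist');u,v=map(int,proj('wrist',[525.8,-291.5,94],o));print(u,v);c2=p[v-60:v+60,u-60:u+60]
cv2.imwrite('pics/c4.png',np.hstack([cv2.resize(c1,(400,375)),cv2.resize(c2,(375,375))])[:,:,::-1])
E
```

```text
11.5667 [ 0.24 -0.28 -0.49] [352.4, 128.5, 125.5, 122.8, 119.9, 117.2, 114.2, 81.2]
321 207
```

View pics/c4.png

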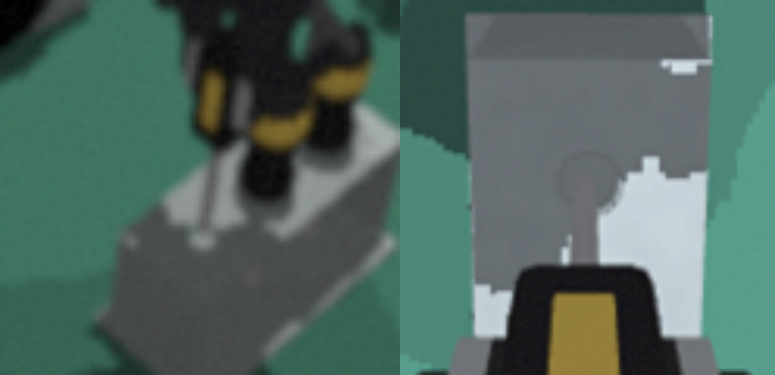

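The tip sits over the rack hole and is well centred (right crop: tip (585,180), hole (588,182)). I'll lower it and release.

```bash
python3 - <<'E'
from h import *
r=manip.move_straight([525.8,-291.5,118.5],v=100,max_force=25);o=manip.get_obs();print(r,o['time'],o['eef_pos'],o['wrist_force'])
if r and o['eef_pos'][2]>130: raise SystemExit
manip.gripper_open();manip.pause(.2)
manip.move_straight([525.8,-291.5,270],v=200)
o=manip.get_obs();p,d=manip.read_camera('wrist');P=cloud('wrist',d,o)
m=(P[...,2]>150)&(P[...,2]<166)&(abs(P[...,0]-525)<22)&(abs(P[...,1]+291)<25);q=P[m];print(len(q),q.mean(0),q.min(0),q.max(0))
# ik feasibility of the flap arc (tool down)
yaw=np.radians(-11.14);C=np.array([588.94,20.27,0]);R=np.array([[np.cos(yaw),-np.sin(yaw),0],[np.sin(yaw),np.cos(yaw),0],[0,0,1]])
for a in(78.86,-101.14):
  for th in np.arange(.14,1.62,.2):
    h=28; X=C+R@np.array([88-122*np.cos(th)+h*np.sin(th),0,105.5+122*np.sin(th)+h*np.cos(th)-18.7])
    q=manip.ik(X,down(np.radians(a)));print(a,round(th,2),X,q)
E
```

```text
False 14.8833 [ 526.13 -291.71  119.18] [-0.02 -0.02 -0.71]
875 [ 523.77 -292.79  157.93] [ 512.8  -304.98  150.15] [ 537.38 -280.98  160.89]
78.86 0.14 [560.59  25.85 131.55] [ 0.05  0.37 -0.07  1.13  0.    0.24]
78.86 0.34 [571.59  23.69 153.88] [0.04 0.39 0.   1.19 0.   0.24]
78.86 0.54 [586.74  20.7  173.54] [0.04 0.41 0.09 1.25 0.   0.23]
78.86 0.74 [605.41  17.03 189.74] [0.03 0.44 0.18 1.31 0.   0.22]
78.86 0.94 [626.87  12.8  201.84] [0.02 0.49 0.28 1.37 0.   0.21]
78.86 1.14 [650.26   8.2  209.35] [0.01 0.54 0.39 1.42 0.   0.21]
78.86 1.34 [674.64   3.39 211.97] [0.01 0.61 0.5  1.46 0.   0.2 ]
78.86 1.54 [699.06  -1.41 209.6 ] [-0.    0.67  0.61  1.51  0.    0.19]
-101.14 0.14 [560.59  25.85 131.55] [ 0.05  0.37 -0.07  1.13  0.   -2.9 ]
-101.14 0.34 [571.59  23.69 153.88] [ 0.04  0.39  0.    1.19  0.   -2.91]
-101.14 0.54 [586.74  20.7  173.54] [ 0.04  0.41  0.09  1.25  0.   -2.91]
-101.14 0.74 [605.41  17.03 189.74] [ 0.03  0.44  0.18  1.31  0.   -2.92]
-101.14 0.94 [626.87  12.8  201.84] [ 0.02  0.49  0.28  1.37  0.   -2.93]
-101.14 1.14 [650.26   8.2  209.35] [ 0.01  0.54  0.39  1.42  0.   -2.93]
-101.14 1.34 [674.64   3.39 211.97] [ 0.01  0.61  0.5   1.46  0.   -2.94]
-101.14 1.54 [699.06  -1.41 209.6 ] [-0.    0.67  0.61  1.51  0.   -2.95]
```

```bash
cat >> h.py <<'E'
yaw=np.radians(-11.14);C=np.array([588.94,20.27,0]);RU=np.array([[np.cos(yaw),-np.sin(yaw),0],[np.sin(yaw),np.cos(yaw),0],[0,0,1]])
U=lambda *x: C+RU@np.array(x,float)
QU=down(np.radians(78.86))
def arc(th,h=28,dy=0): return U(88-122*np.cos(th)+h*np.sin(th),dy,105.5+122*np.sin(th)+h*np.cos(th)-18.7)
E
python3 - <<'E'
from h import *
X=arc(.14);X[2]=235
manip.movep(X,QU);manip.pause(.2);o=manip.get_obs();p,d=manip.read_camera('wrist')
P=(cloud('wrist',d,o)-C)@RU
m=(abs(P[...,0]+31)<30)&(abs(P[...,1])<20)&(P[...,2]>136)&(P[...,2]<165);q=P[m];print(len(q),q.min(0),q.max(0),np.median(q,0))
for a in range(-40,80,20):
    k=(P[...,0]>a)&(P[...,0]<a+20)&(abs(P[...,1])<80)&(abs(P[...,1])>15);print(a,np.nanmedian(P[k][:,2]))
t=q[q[:,2]>148];print(len(t),t.min(0),t.max(0),np.median(t,0))
E
```

```text
378 [-41.05  -3.69 136.22] [-18.95   3.75 155.  ] [-32.87  -0.06 152.57]
-40 280.6697439040009
-20 124.37133587870318
0 121.35954799235003
20 118.46114141227122
40 115.57897725011986
60 112.6538864717941
305 [-39.06  -3.64 148.57] [-18.95   3.6  155.  ] [-30.45  -0.06 152.85]
```

```bash
python3 - <<'E'
from h import *
r=manip.move_straight(arc(.14),v=100,max_force=15);print(r)
if r: raise SystemExit
manip.grasp(30);o=manip.get_obs();print(o['opening'],o['wrist_force'],o['time'])
for th in np.linspace(.14,1.56,13)[1:]:
    r=manip.move_straight(arc(th),v=90,max_force=40);o=manip.get_obs();print(r,round(th,2),o['eef_pos']-arc(th),o['wrist_force'])
    if r:break
print(o['time'])
E
```

```text
False
0.08579107676366791 [0.26 5.21 0.45] 20.0083
False 0.26 [-0.03  0.69  0.27] [-2.66  6.32  2.53]
False 0.38 [-0.09  0.7   0.25] [-3.32  6.38  3.39]
False 0.5 [-0.15  0.69  0.25] [-3.05  6.07  4.41]
False 0.61 [-0.13  0.64  0.23] [-4.24  5.84  6.27]
False 0.73 [-0.13  0.67  0.17] [-3.49  5.19  5.53]
False 0.85 [0.04 0.61 0.23] [-2.67  4.69  5.1 ]
False 0.97 [0.14 0.54 0.23] [-2.43  5.3   5.02]
False 1.09 [0.21 0.51 0.26] [-1.58  4.62  4.98]
False 1.2 [0.33 0.47 0.31] [-1.41  5.69  6.64]
False 1.32 [0.56 0.41 0.36] [-0.59  4.01  6.19]
False 1.44 [0.74 0.35 0.35] [0.6  4.26 6.3 ]
False 1.56 [0.87 0.27 0.46] [1.97 4.56 7.68]
23.8083
```

```bash
python3 - <<'E'
from h import *
manip.gripper_open()
X=manip.get_obs()['eef_pos']
manip.move_straight([X[0],X[1],300],v=200)
manip.move_straight(U(0,0,300),v=250);manip.pause(.2)
o=manip.get_obs();p,d=manip.read_camera('wrist');np.savez('pics/w_open.npz',p=p,d=d,pos=o['eef_pos'],rot=o['ee_rot']);print(o['time'])
cv2.imwrite('pics/w_open.png',p[:,:,::-1])
P=(cloud('wrist',d,o)-C)@RU
for s in(-30,30):
    m=(abs(P[...,0]-20)<45)&(abs(P[...,1]-s)<15)&(P[...,2]>60)&(P[...,2]<108);q=P[m];print(s,len(q),q.max(0),q.min(0),np.median(q,0))
    t=q[q[:,2]>90];print(len(t),np.median(t,0) if len(t) else '',t.min(0) if len(t) else '',t.max(0) if len(t) else '')
ps,ds=manip.read_camera('scene');Q=(cloud('scene',ds)-C)@RU;Q=Q[100:270,260:400].reshape(-1,3)
m=(Q[:,2]>125)&(Q[:,2]<245)&(abs(Q[:,1])>20)&(abs(Q[:,1])<88)&(Q[:,0]>40)&(Q[:,0]<140);q=Q[m]
for z in(140,180,220):
    k=abs(q[:,2]-z)<8;print(z,np.median(q[k,0]))
E
```

```text
26.625
-30 711 [ 64.05 -20.59 100.54] [-24.68 -39.58  60.62] [ 12.9  -29.46  75.18]
228 [ 18.16 -29.92  98.58] [  4.43 -33.91  90.03] [ 34.14 -26.09 100.54]
30 649 [64.95 39.34 71.09] [-24.56  20.29  60.16] [18.59 29.49 68.42]
0   
140 92.34328596461032
180 90.4075667362512
220 88.02091106923363
```

View pics/w_open.png

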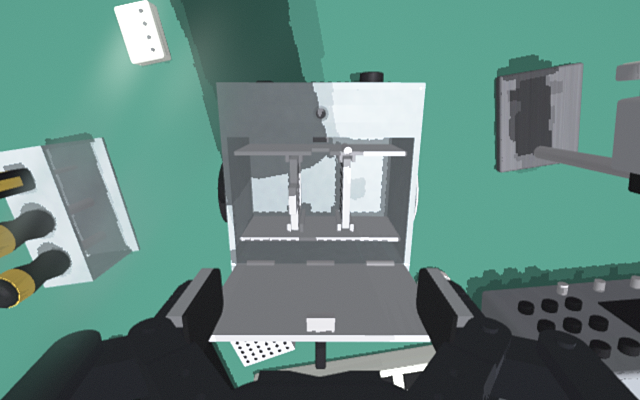

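Flap stands at ~1.52 rad. The filter, with its tab, is in the y=−30 slot (pixel (294,170)) and the baffle is at (346,190). Grasping the tab.

```bash
python3 - <<'E'
from h import *
manip.move_straight(U(19,-30,150),v=200)
r=manip.move_straight(U(19,-30,73),v=80,max_force=15);o=manip.get_obs();print(r,o['eef_pos'],o['wrist_force'])
if r: raise SystemExit
manip.grasp(60);o=manip.get_obs();print(o['opening'],o['wrist_force'])
z=73
r=manip.move_straight(U(19,-30,160),v=90,max_force=30);o=manip.get_obs();print(r,o['eef_pos'],o['wrist_force'])
if r: raise SystemExit
manip.move_straight(U(19,-30,255),v=150)
manip.move_straight([470,120,255],v=200);manip.pause(.2)
o=manip.get_obs();print(o['time'],o['q'])
p,d=manip.read_camera('wrist');np.savez('pics/w_cam.npz',p=p,d=d,pos=o['eef_pos'],rot=o['ee_rot'])
ps,ds=manip.read_camera('scene');np.savez('pics/s_cam.npz',p=ps,d=ds)
cv2.imwrite('pics/c5.png',np.vstack([cv2.resize(p,(480,300)),cv2.resize(ps,(480,300))])[:,:,::-1])
E
```

```text
False [602.16 -12.85  73.56] [-0.1  -0.03  0.06]
0.07757574489692477 [-0.33  0.1   2.41]
False [601.46 -12.81 159.33] [ 0.67 -0.02 -2.08]
32.625 [ 0.25  0.18 -0.02  1.37 -0.    0.44]
```

View pics/c5.png

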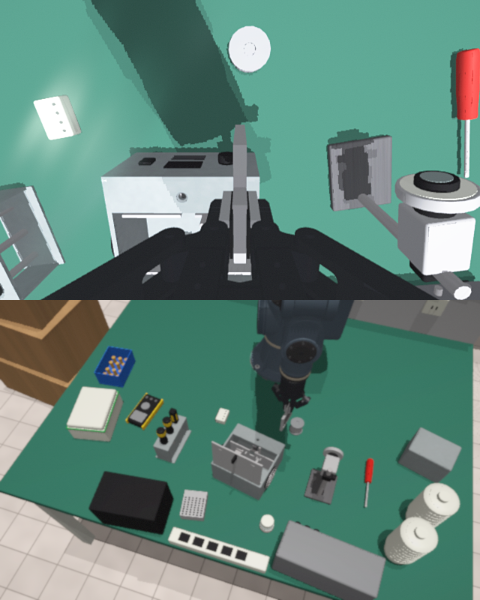

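The filter is in the gripper and the flap is open. The camera ring and lens are visible at about (583,242) in the wrist image, so I'll measure them.

```bash
python3 - <<'E'
from h import *
f=np.load('pics/w_cam.npz');o=dict(eef_pos=f['pos'],ee_rot=f['rot']);P=cloud('wrist',f['d'],o);p=f['p']
print('lens pix',P[240,583],P[235,560],P[235,606])
W=P[215:365,520:640].reshape(-1,3)
m=(W[:,2]>132)&(W[:,2]<212);q=W[m];print('all',len(q),q.min(0),q.max(0),cv2.minAreaRect(q[:,:2].astype(np.float32)))
for x0,x1 in((515,525),(525,535),(535,545),(550,590)):
    k=(q[:,0]>x0)&(q[:,0]<x1);print(x0,k.sum(),q[k].min(0) if k.any() else '',q[k].max(0) if k.any() else '')
# side walls of the ring/body: body box top
t=q[(q[:,2]>180)];print('top',len(t),cv2.minAreaRect(t[:,:2].astype(np.float32)))
t=q[(q[:,0]>548)&(q[:,0]<600)];print('box',len(t),cv2.minAreaRect(t[:,:2].astype(np.float32)),t[:,2].max())
m=(P[...,2]>4)&(P[...,2]<22)&(p[...,1].astype(int)-p[...,0]<20);m[:,:430]=0;m[:170]=0;m[290:]=0;m[:,530:]=0
q=P[m];print('base',len(q),cv2.minAreaRect(q[:,:2].astype(np.float32)))
E
```

```text
lens pix [520.98 299.62 176.14] [520.5  291.96 163.8 ] [521.3  317.08 174.19]
all 12954 [519.39 268.81 136.  ] [634.22 336.64 204.23] ((574.6170043945312, 307.1603088378906), (113.77791595458984, 68.01363372802734), 6.258936882019043)
515 1220 [519.39 285.29 150.59] [524.99 321.97 188.15]
525 3082 [525.01 268.84 136.  ] [535.   336.64 204.16]
535 814 [535.01 268.81 154.38] [542.04 320.98 204.23]
550 5055 [550.04 277.28 146.08] [589.97 325.46 193.72]
top 8861 ((568.864013671875, 303.0740966796875), (98.30958557128906, 63.29295349121094), 0.6973041892051697)
box 6155 ((575.4126586914062, 301.5600280761719), (47.491355895996094, 51.37810516357422), 87.22307586669922) 193.7240946629289
base 7161 ((580.9307861328125, 301.1352844238281), (99.87530517578125, 119.86773681640625), 88.10795593261719)
```

```bash
python3 - <<'E'
from h import *
F=np.array([420.6,306.4]);A=down(np.radians(178.1))
manip.move_straight([*F,255],A,v=120)
manip.move_straight([*F,202.5],v=80);manip.pause(.4)
o=manip.get_obs();print(o['time'],o['eef_pos'],o['opening'],o['wrist_force'])
out=[];D={}
for n in('scene','side'):
    p,d=manip.read_camera(n);D[n]=(p,cloud(n,d))
    u,v=map(int,proj(n,[*F,180]));c=p[max(0,v-75):v+75,max(0,u-100):u+100];out.append(cv2.resize(c,(400,int(400*c.shape[0]/c.shape[1]))))
h=min(x.shape[0] for x in out);cv2.imwrite('pics/c6.png',np.hstack([x[:h] for x in out])[:,:,::-1])
for n in D:
    q=D[n][1].reshape(-1,3);m=(abs(q[:,0]-F[0])<35)&(abs(q[:,1]-F[1])<60)&(q[:,2]>122)&(q[:,2]<195);q=q[m]
    if len(q)>20: print(n,len(q),q.min(0),q.max(0),cv2.minAreaRect(q[:,:2].astype(np.float32)))
p,P=D['scene'];Q=(P-C)@RU;Q=Q[100:270,260:400].reshape(-1,3)
q=Q[(Q[:,2]>125)&(Q[:,2]<245)&(abs(Q[:,1])>20)&(abs(Q[:,1])<88)&(Q[:,0]>40)&(Q[:,0]<140)];print('flap x',[round(float(np.median(q[abs(q[:,2]-z)<8,0])),1) for z in(140,220)])
q=Q[(abs(Q[:,0]-20)<45)&(abs(Q[:,1]-30)<10)&(Q[:,2]>50)&(Q[:,2]<108)];print('baffle top',np.percentile(q[:,2],95) if len(q) else None)
P=P.reshape(-1,3);q=P[(abs(P[:,0]-526)<22)&(abs(P[:,1]+291)<25)&(P[:,2]>130)&(P[:,2]<180)];print('driver',q.mean(0),q[:,2].max())
E
```

```text
35.8167 [420.66 306.45 202.65] 0.07657176391810235 [ 0.24  0.07 -1.62]
scene 430 [417.64 267.16 132.72] [429.48 349.91 194.98] ((423.8561096191406, 308.58343505859375), (82.43714904785156, 10.194961547851562), 87.18749237060547)
side 221 [412.02 262.01 130.55] [422.76 351.2  194.99] ((418.51416015625, 306.5807189941406), (89.238037109375, 10.603742599487305), 88.43378448486328)
flap x [92.4, 88.2]
baffle top 78.24959958694443
driver [ 531.19 -287.84  151.06] 164.30414258154929
```

View pics/c6.png

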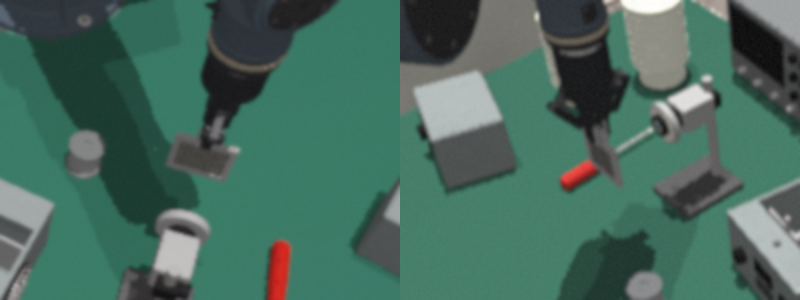

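The filter hangs upright and square in front of the lens, clear of everything. Its measured centre is about (421, 307), against a target of (420.6, 306.4). Handing in.

```bash
python3 -c "
from cell import manip
manip.finish_job();o=manip.get_obs();print(o['time'],o['opening'])"
```

```text
the job is handed in; nothing more can be done
the job is handed in; nothing more can be done
```

I released the flap with the screwdriver, hung the screwdriver back in its rack hole, and swung the flap up. I then drew out the filter plate and am holding it in front of the inspection camera. The job was handed in at about 36 s of the 72 s allowed.

**Last checks before handing in:**
- **Filter:** it stands upright, square to the lens to within about 1–2°. The two cameras put it at (423.9, 308.6) and (418.5, 306.6) mm, against a target of (420.6, 306.4). Grip and force were steady.
- **Flap:** open at about 1.52 rad.
- **Screwdriver:** it hangs in its hole. The close look right after release put the handle top at 160 mm, as expected.

**Disagreements and gaps:**
- **Push on the latch:** the push tripped its 25 N force guard early, and the slower repeat tripped a 20 N guard. The sensor read only about 6 N afterwards, and the flap had sprung ajar.
- **Baffle:** my last check read its top at about 78 mm, from a noisy, slanted view, where 70 mm is expected. The close look before I lifted the filter showed 71 mm, so I take it to be in its slot. I did not look at it from close by again.
- **Bystanders and nut drivers:** I did not measure these again at the end, but the pictures showed nothing disturbed.

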